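# Roll the weight up the gutter into the balance cradle

## Task

Push the steel roller weight up its sloping gutter until it tips over the crest and rests in the cradle against the end stop, where it cannot roll back; let it roll in the gutter, never lift it out. Then press the round key on the indicator fully down to take the reading, and let go. Leave the other weights and things where they stand.

Things in the scene. Friction and masses are not known exactly. Their poses are not given: they have to be found in the camera images.
- roller: the roller weight: plain stainless cylinder, 50 mm dia, 36 mm long, about 0.35 to 0.65 kg, lying across the gutter and free to roll; at the start it rests at the gutter's low end against a low toe bar. Origin at its centre, y axis along its axle (x and z turn as it rolls). It slides easily on the polished gutter (friction about 0.2)
- roller_center (a point): centre of the roller weight, 25 mm from its rolling surface
- gutter: straight aluminium gutter, fixed. Origin in the middle of its floor surface at the low end, at the toe bar's inner face; x axis points uphill along the floor (slope 14 degrees), y across, z square to the floor. Floor 200 mm long from origin to crest, 44 mm wide between side walls that are 6 mm thick and rise 14 mm above the floor; toe bar 8 mm high, 8 mm thick, with nothing behind it. At the start the roller's centre is 18 mm up x and 25 mm above the floor
- crest (a point): middle of the gutter's top edge (floor surface), where the slope ends; just beyond it the floor dips down 7 mm at 20 degrees into the cradle. Once its centre is past the crest the roller rolls on down by itself
- seat (a point): point fixed in the cradle where the roller's centre lies when it rests against the stop: 24 mm level beyond the crest and 18 mm above the height of the crest. The cradle floor is 25 mm below it; the stop is an upright 8 mm plate 25 mm beyond it, 34 mm high above the cradle floor; cheeks of the cradle are 44 mm apart and rise to 12 mm above the crest
- balance: bench balance that carries the cradle, fixed: steel platform 160 x 200 mm, 34 mm high with a 4 mm black mat; the cradle stands on its middle line. Origin on the table under the gutter's middle line, x axis level in the uphill direction (gutter origin at x = -130 mm, platform from x = 0 to 160 mm), z up
- key_top (a point): middle of the top of the round white key (28 mm dia, in a black housing) on the front, flat part of the grey indicator, 56 mm above the table; pressed straight down
- key (a joint): travel of the key, m: 0 up, 0.006 fully down; a spring pushes it back, about 4 N when fully down
- indicator: the balance's grey indicator, fixed, 140 x 150 mm; flat front part 34 mm high, sloping display behind rising to 70 mm. Origin under its middle, x axis from the key towards the display; the key lies at x = -38 mm
- weight_500: bystander: stainless knob weight 38 mm dia, 70 mm tall, standing beside the gutter; origin at the centre of its underside
- weight_200: bystander: stainless knob weight 28 mm dia, 52 mm tall, standing beside the gutter; origin at the centre of its underside
- weight_1k: bystander: stainless knob weight 48 mm dia, 88 mm tall; origin at the centre of its underside
- spare: bystander: smaller plain steel cylinder weight, 36 mm dia, 30 mm tall, standing on its end on the table beside the gutter; not the one to roll; origin at the centre of its underside
- bottle: bystander: clear bottle 50 mm dia, 120 mm tall; origin at the centre of its underside
- mug: bystander: white mug 76 mm dia, 90 mm tall; origin at the centre of its underside
- brush: bystander: dusting brush lying on the table; origin under its middle, x axis along it
Mind the look-alikes: they are no part of the job. Of the things shaped like the indicator, the grey one is meant.

How it is judged:
By the outcome, as a careful person would: the job done as asked, in the order asked, and still so for the second after the job is handed in, with the robot touching nothing.
It also fails if it takes over 46 s, if anything falls off the work surface, if the arm or the gripper's body presses on something with over 40 N, if the wrist force passes 120 N, or if a joint passes its speed limit or range.

## Robot

A 7-joint arm with a two-finger parallel gripper is mounted at the origin on the work surface. World frame = base frame: x ahead of the robot, y to its left, z up, the work surface at z = 0. Lengths are in m, angles in rad, forces in N, time in s.
With the tool pointing down it reaches from about 0.425 to 0.95 m from the base axis. Payload 4.7 kg.
Tool frame: the origin (TCP) lies on the mounting face of the last link; the fingertips stand 182 mm ahead of it and the grasp point (between the pads) lies arm.pinch_z ahead of it (arm.pinch_z is the distance from the TCP to the grasp point, in m); z points along the fingers, y is the line along which they close (so a half turn about z gives the same grasp; the last joint's range is limited). The gripper opens to 87 mm and grips with 3 to 60 N. Pads are 19 mm wide; open, the fingers measure 117 mm over their backs; the gripper's body (75 mm by 190 mm) begins 51 mm behind the grasp point.
Start: joints at [-1.261, 0.469, -0.049, 1.532, 0.024, 1.141, -0.082], TCP at [0.224, 0.637, 0.405] pointing down, gripper open.
Joint ranges: [-2.59, 2.59], [-0.33, 1.99], [-1.39, 1.29], [0.1, 2.45], [-1.04, 4.18], [0.21, 1.99], [-2.66, 2.66]. Speed limits (rad/s): [2.57, 2.57, 3.14, 3.14, 3.14, 3.14, 3.14].

## Interface

Orientations are given as a 3x3 rotation matrix whose columns are the frame's x, y, z axes.
In Python, from plant import get_state, imaging, order, arm gives the robot as it stands.
- The arm moves only by the tool carry_out, never from a script. Its argument "rows" is text: rows parted by semicolons, each of 7 numbers parted by spaces: the shift along the world's x, y, z in units of 25 mm (1.0 is 25 mm), then the turn, a rotation vector about the world's x, y, z in units of 10 degrees (1.0 is 10 degrees), then the opening, from -1 (shut) to 1 (fully open), so that 0 is half open. A call has 1 to 12 rows; each row shifts and turns the commanded pose from where the row before left it; what a row does not reach is not made up. A row lasts 1/8 s, in which the tool goes at most 62.5 mm and 10.7 degrees, less where a joint would pass 70% of its speed; a pose out of reach is approached as far as the arm can. A call is refused whole if a number of a shift passes 1 or a number of a turn 1, either way. A call with a gripper value outside its range is refused whole. The fingers move at their own pace and stop on an object; "squeeze" is the grip in N (left out, the last holds). Time passes only in rows, so rows that do not move let the fingers close. It gives the time, the measured TCP pose, the force, the opening and the grip force at its end, in the units of the state.
- get_state(): the state, without advancing time (a new reading comes with each control period).
- imaging.capture(name): name is "side" or "top"; returns a dict with "image" (480x640x3 uint8, blue, green, red), "fx", "fy", "cx", "cy" (pixels), "dist" ([k1, k2, p1, p2, k3] as OpenCV has them; the pictures are not rectified), "rvec" (rotation vector, rad) and "tvec" (3), from world to camera coordinates, as OpenCV has them. Camera axes: x right, y down, z forward; pixel columns grow to the right and rows downward; lengths in m; the calibration is good to about 2 mm. A picture is of the moment at which its call begins. There is no depth.
- order.finish_job(): hands the job in; it is judged then, once.
Trained networks look in the newest picture that a camera, given by its name, has taken for a name from the list of things; names that differ only in an ending like _2 or _b are one class to them, and where a whole thing is asked for, a point or a joint stands for the part that bears it (a point fixed in the world has none). Each returns a list of dicts, best first, with "p" (0 to 1); they miss things now and then, are a little off and sometimes report something else, mostly with a low value. They report only what shows in the picture. A call takes as long as a camera call. They do not tell look-alikes from the thing itself.
- imaging.regions_of(camera, label): "mask" (480x640 bool, what is visible of it) and "rect" ([left, top, width, height] in pixels, round what is visible of it).
- imaging.tip_of(camera, label): "centre" ([column, row] in pixels: a listed point, or the origin of a listed thing).
The state is a dict: "time_s": time; "q": joint angles; "dq": joint speeds; "tau": joint torques, N m; "tcp_pos": TCP position; "orientation": TCP orientation; "force": force on the tool from outside, world axes, zero at the start; "ft_torque": the same for the moment, N m; "gripper_width": finger opening in m; "grip_force": force on a finger pad.
Only numpy, scipy, OpenCV 4.12 (cv2) and the standard library are available. Lean on these libraries where they do the work, as an engineer would, in place of code of your own. Each camera call takes 0.05 s, during which the arm holds its last target. There are 200 camera calls.

## Working session

There is one attempt and no reset: what is moved stays moved. The work goes in short steps, Python scripts to look and compute and a tool call to move; the robot and the scene stay as the last step left them, time stands still between calls to the robot, and variables do not carry over. Pictures are saved under pics/ and viewed, at most 12 in all, crops included, and the job is handed in when it is done.

Besides the shell and the picture viewer there is one more tool, called after "Call:" by a JSON object that holds its "fn" and its "kwargs". carry_out: Moves the arm, as the interface text tells. Its arguments: {"type":"object","properties":{"rows":{"type":"string"},"squeeze":{"type":"number"}},"required":["rows"]}

```bash
mkdir -p pics; cat > h.py <<'E'
import numpy as np, cv2
from plant import get_state, imaging, order, arm
def cal(c):
    K=np.array([[c['fx'],0,c['cx']],[0,c['fy'],c['cy']],[0,0,1.]]);R=cv2.Rodrigues(np.array(c['rvec'],float))[0]
    return K,np.array(c['dist'],float),R,np.array(c['tvec'],float).ravel()
def ray(c,p):
    K,d,R,t=cal(c);u=cv2.undistortPoints(np.array([[p]],float),K,d).ravel()
    return -R.T@t, R.T@np.array([u[0],u[1],1])
def atz(c,p,z):
    o,d=ray(c,p);return o+d*(z-o[2])/d[2]
def tri(obs):
    A=0;b=0
    for c,p in obs:
        o,d=ray(c,p);d=d/np.linalg.norm(d);M=np.eye(3)-np.outer(d,d);A=A+M;b=b+M@o
    return np.linalg.solve(A,b)
def proj(c,X):
    K,d,R,t=cal(c);return cv2.projectPoints(np.array(X,float).reshape(-1,1,3),cv2.Rodrigues(R)[0],t,K,d)[0].reshape(-1,2)
E
python3 - <<'E'
from h import *
print(arm.pinch_z)
C={}
for n in('top','side'):
    C[n]=imaging.capture(n);cv2.imwrite(f'pics/{n}0.png',C[n]['image'])
    for l in('roller_center','gutter','crest','seat','key_top','balance','indicator','spare','weight_500','weight_200','weight_1k','bottle','mug','brush'):
        print(n,l,[(np.round(r['centre'],1).tolist(),round(float(r['p']),2)) for r in imaging.tip_of(n,l)][:4])
s=get_state();print(s['time_s'],s['tcp_pos'],s['orientation'],s['force'])
E
```

```text
0.1635
top roller_center [([409.3, 220.4], 0.9), ([278.6, 162.8], 0.49)]
top gutter [([413.8, 218.6], 0.55)]
top crest [([333.8, 224.9], 0.95)]
top seat [([320.4, 220.2], 0.56)]
top key_top [([203.7, 392.6], 0.59), ([211.0, 225.3], 0.56), ([104.6, 341.1], 0.45)]
top balance [([357.5, 222.9], 0.7)]
top indicator [([213.9, 215.5], 0.97), ([212.9, 373.2], 0.89), ([113.9, 327.1], 0.57)]
top spare [([398.6, 179.4], 0.45)]
top weight_500 [([412.3, 219.4], 0.68), ([402.4, 265.8], 0.48), ([371.1, 186.9], 0.48)]
top weight_200 [([412.3, 219.4], 0.68), ([402.4, 265.8], 0.48), ([371.1, 186.9], 0.48)]
top weight_1k [([279.2, 164.3], 0.9)]
top bottle [([331.8, 134.1], 0.74)]
top mug [([230.3, 292.4], 0.67)]
top brush [([510.8, 290.7], 0.7), ([395.4, 182.8], 0.4)]
side roller_center [([340.5, 223.3], 0.47)]
side gutter [([229.5, 282.7], 0.31)]
side crest [([307.0, 239.3], 0.81)]
side seat [([299.6, 234.2], 0.8)]
side key_top [([345.0, 338.0], 0.55), ([231.8, 368.5], 0.52), ([229.9, 280.1], 0.39)]
side balance [([320.8, 253.6], 0.66)]
side indicator [([225.7, 384.3], 0.82), ([331.2, 354.3], 0.79), ([224.7, 295.0], 0.71)]
side spare [([310.6, 229.2], 0.66)]
side weight_500 [([363.3, 247.2], 0.55), ([301.0, 235.2], 0.46)]
side weight_200 [([363.3, 247.2], 0.55), ([301.0, 235.2], 0.46)]
side weight_1k []
side bottle [([252.5, 234.7], 0.92)]
side mug [([287.4, 316.4], 0.71)]
side brush [([430.7, 223.7], 0.7), ([311.5, 228.9], 0.59), ([305.3, 240.2], 0.18)]
1.5 [0.224327   0.63665924 0.40478215] [[-9.43150631e-01  3.32365592e-01 -8.02021977e-06]
 [ 3.32365590e-01  9.43150626e-01  1.06072035e-04]
 [ 4.28189700e-05  9.73762617e-05 -9.99999994e-01]] [ 0.40482241 -0.06465696  0.21120415]
```

View pics/top0.png

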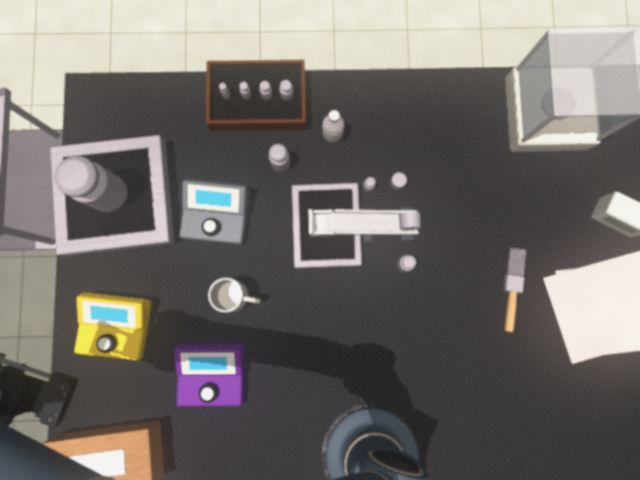

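View pics/side0.png

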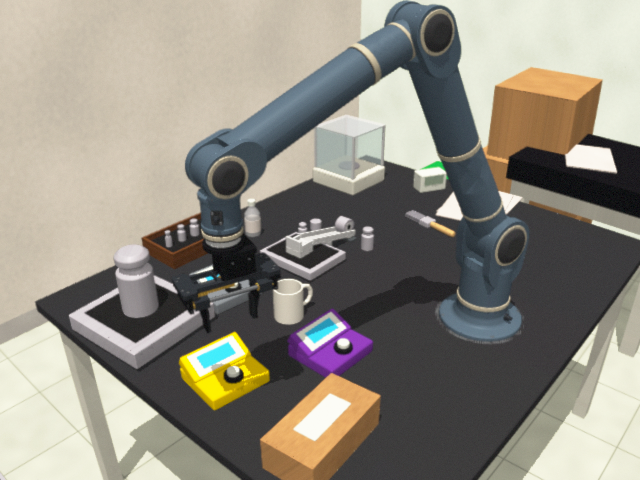

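```bash
cat > fit.py <<'E'
from h import *
from scipy.optimize import least_squares
th=np.radians(14);c,s=np.cos(th),np.sin(th)
def model(p):
    x,y,a,h=p  # balance origin, yaw, crest height
    u=np.array([np.cos(a),np.sin(a),0]);k=np.array([0,0,1.]);o=np.array([x,y,0])
    cr=o+u*(-.130+.2*c)+k*h; g=cr-.2*(c*u+s*k)
    n=-s*u+c*k; r=g+.018*(c*u+s*k)+.025*n
    return dict(crest=cr,gutter=g,roller_center=r,seat=cr+.024*u+.018*k,balance=o,u=u,n=n)
E
python3 - <<'E'
from fit import *
T=imaging.capture('top');S=imaging.capture('side')
for n,I,b in(('t',T,(285,160,150,115)),('s',S,(180,190,240,140))):
    pass
t=T['image'][170:280,285:435];cv2.imwrite('pics/t1.png',cv2.resize(t,None,fx=5,fy=5,interpolation=3))
sd=S['image'][205:285,250:390];cv2.imwrite('pics/s1.png',cv2.resize(sd,None,fx=5,fy=5,interpolation=3))
ob=[(T,'gutter',(413.8,218.6)),(T,'roller_center',(409.3,220.4)),(T,'crest',(333.8,224.9)),(T,'seat',(320.4,220.2)),(S,'roller_center',(343,224)),(S,'crest',(307,239.3)),(S,'seat',(299.6,234.2))]
f=lambda p:np.concatenate([proj(C,model(p)[n])[0]-q for C,n,q in ob])
r=least_squares(f,[.55,.1,1.57,.1],loss='soft_l1');print(r.x,np.round(r.fun,1))
m=model(r.x);[print(k,np.round(v,4)) for k,v in m.items()]
print('key',tri([(T,(211,225.3)),(S,(229.9,280.1))]),atz(T,(211,225.3),.056))
print('ind',atz(T,(213.9,215.5),0))
print('plat', [np.round(atz(T,q,.034),3).tolist() for q in((293,185),(358,184),(361,265),(295,268))])
E
```

```text
[0.54295994 0.01378397 1.60746175 0.0653951 ] [-1.9  2.1  0.2 -1.5 -0.7 -3.2  2.5  0.8  0.5 -0.9 -0.9 -0.5  1.1  2.2]
crest [0.5406 0.0778 0.0654]
gutter [ 0.5477 -0.1161  0.017 ]
roller_center [ 0.5473 -0.1047  0.0456]
seat [0.5397 0.1018 0.0834]
balance [0.543  0.0138 0.    ]
u [-0.0367  0.9993  0.    ]
n [ 0.0089 -0.2418  0.9703]
key [0.54351477 0.36725235 0.0561472 ] [0.53939342 0.3635203  0.056     ]
ind [0.5732847 0.3688371 0.       ]
plat [[0.638, 0.171, 0.034], [0.638, 0.014, 0.034], [0.441, 0.013, 0.034], [0.437, 0.17, 0.034]]
```

View pics/t1.png

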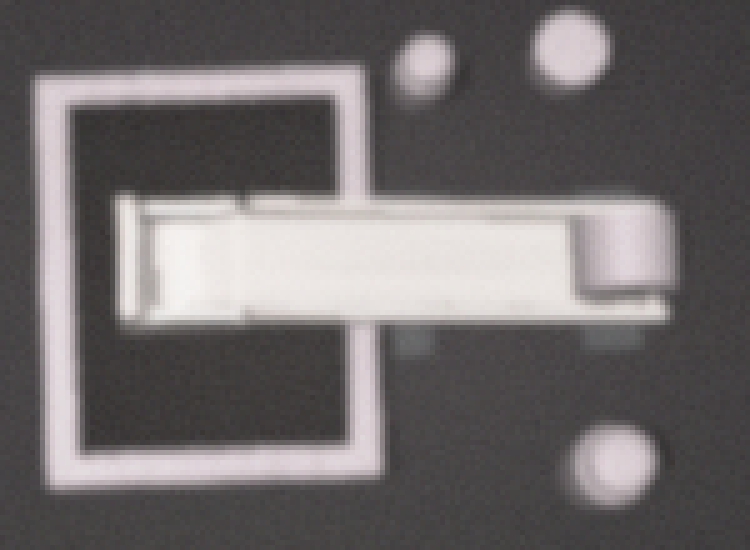

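View pics/s1.png

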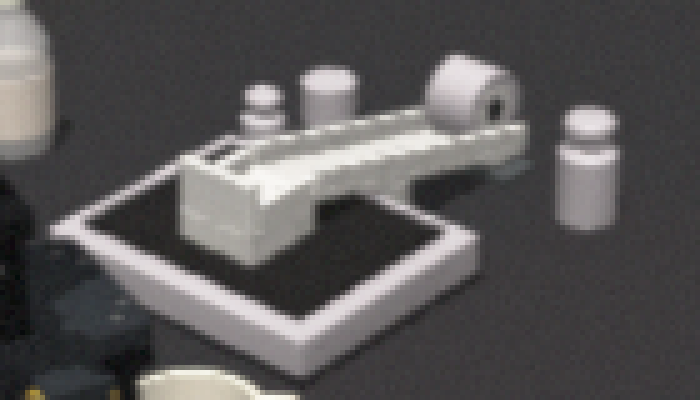

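The wanted roller is at top (409,219) in the gutter; the look-alikes are spare (400,180), weight_200 (370,184) and weight_500 (407,263). The grey indicator's key is at top (210,226). The yellow key (105,343) and the purple key (207,393) are not meant. The crops confirm the roller lies at the right-hand, low end.

Call:
{"fn": "carry_out", "kwargs": {"rows": "1 -1 0 0 0 -0.58 -1;1 -1 0 0 0 -0.58 -1;1 -1 0 0 0 -0.58 -1;1 -1 0 0 0 -0.58 -1;1 -1 0 0 0 -0.58 -1;1 -1 0 0 0 -0.58 -1;1 -1 0 0 0 -0.58 -1;1 -1 0 0 0 -0.58 -1;1 -1 0 0 0 -0.58 -1;1 -1 0 0 0 -0.58 -1;1 -1 0 0 0 -0.58 -1;1 -1 0 0 0 -0.58 -1", "squeeze": 10}}

```text
time_s: 3.1
tcp_pos: [0.5259, 0.335, 0.4048]
orientation: [[-0.011, 1.0, 0.0], [1.0, 0.011, 0.0], [0.0, 0.0, -1.0]]
force: [0.3, 0.1, 1.2]
gripper_width: 0.0002
grip_force: 0.0
```

Call:
{"fn": "carry_out", "kwargs": {"rows": "1 -1 0 0 0 0 -1;0 -1 0 0 0 0 -1;0 -1 0 0 0 0 -1;0 -1 0 0 0 0 -1;0 -1 0 0 0 0 -1;0 -1 0 0 0 0 -1;0 -1 0 0 0 0 -1;0 -1 0 0 0 0 -1;0 -1 0 0 0 0 -1;0 -1 0 0 0 0 -1;0 -1 -1 0 0 0 -1;0 -1 -1 0 0 0 -1"}}

```text
time_s: 4.6
tcp_pos: [0.5488, 0.0353, 0.3547]
orientation: [[-0.018, 1.0, 0.001], [1.0, 0.018, 0.001], [0.001, 0.001, -1.0]]
force: [-0.7, 0.1, -0.4]
gripper_width: 0.0004
grip_force: 0.0
```

```bash
python3 - <<'E'
from fit import *
s=get_state();R=np.array(s['orientation']);print(s['time_s'],s['tcp_pos'],R.round(3),s['gripper_width'])
T=imaging.capture('top');t=T['image'][150:290,270:450].copy()
S=imaging.capture('side')
r=imaging.regions_of('top','roller');print([(x['rect'],x['p']) for x in r])
r=imaging.regions_of('side','roller');print([(x['rect'],x['p']) for x in r])
sc=4
t=cv2.resize(t,None,fx=sc,fy=sc,interpolation=3)
for par,col in(((.5425,.0138,1.590,.0654),(0,0,255)),((.543,.0138,1.607,.0654),(0,200,0))):
    m=model(par);v=np.array([-m['u'][1],m['u'][0],0])
    sl=(m['crest']-m['gutter'])/.2
    for w in(-.028,.028):
        q=(proj(T,[m['gutter']+w*v+.014*m['n'],m['crest']+w*v+.014*m['n']])-[270,150])*sc
        cv2.line(t,*[tuple(int(a) for a in z) for z in q],col,1)
cv2.imwrite('pics/t2.png',t)
E
```

```text
4.6 [0.54883058 0.03534267 0.35472051] [[-0.018  1.     0.001]
 [ 1.     0.018  0.001]
 [ 0.001  0.001 -1.   ]] 0.0003527179332854759
[([406.6, 213.5, 13.3, 17.1], 0.63)]
[([336.1, 217.9, 17.1, 14.1], 0.48)]
```

View pics/t2.png

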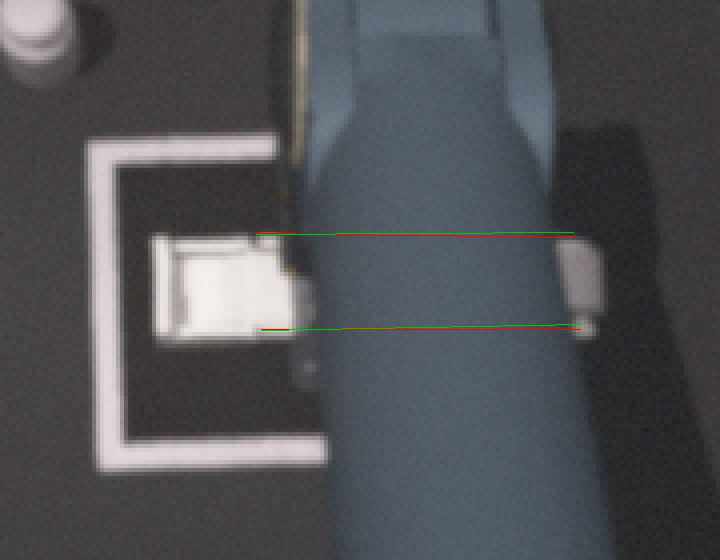

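The roller end (crop 580,280) and the cradle are visible, and the arm covers the middle. The gutter's centre line lies about 3 mm nearer the robot than the fit. I'll go behind the roller at x≈0.543.

Call:
{"fn": "carry_out", "kwargs": {"rows": "-0.2 -1 0 0 0 0 -1;0 -1 0 0 0 0 -1;0 -1 0 0 0 0 -1;0 -1 0 0 0 0 -1;0 -1 0 0 0 0 -1;0 -1 0 0 0 0 -1;0 -1 0 0 0 0 -1;0 -1 -1 0 0 0 -1;0 0 -1 0 0 0 -1;0 0 -1 0 0 0 -1;0 0 -1 0 0 0 -1;0 0 0 0 0 0 -1"}}

```text
time_s: 6.3
tcp_pos: [0.5446, -0.1619, 0.2542]
orientation: [[-0.02, 1.0, -0.002], [1.0, 0.02, 0.001], [0.001, -0.002, -1.0]]
force: [0.9, 0.1, 0.6]
gripper_width: 0.0008
grip_force: 0.0
```

```bash
python3 - <<'E'
from fit import *
s=get_state();print(s['time_s'],s['tcp_pos'],s['force'])
T=imaging.capture('top');S=imaging.capture('side')
a=cv2.resize(T['image'][160:280,300:480],None,fx=4,fy=4,interpolation=3)[:, :400*2]
b=cv2.resize(S['image'][170:270,280:420],None,fx=4,fy=4,interpolation=3)
w=max(a.shape[1],b.shape[1])
pad=lambda z:cv2.copyMakeBorder(z,0,0,0,w-z.shape[1],0)
cv2.imwrite('pics/c3.png',cv2.resize(np.vstack([pad(a),pad(b)]),None,fx=.67,fy=.67,interpolation=3))
E
```

```text
6.3 [ 0.54461964 -0.16188145  0.25420594] [0.91246505 0.09248067 0.64602383]
```

View pics/c3.png

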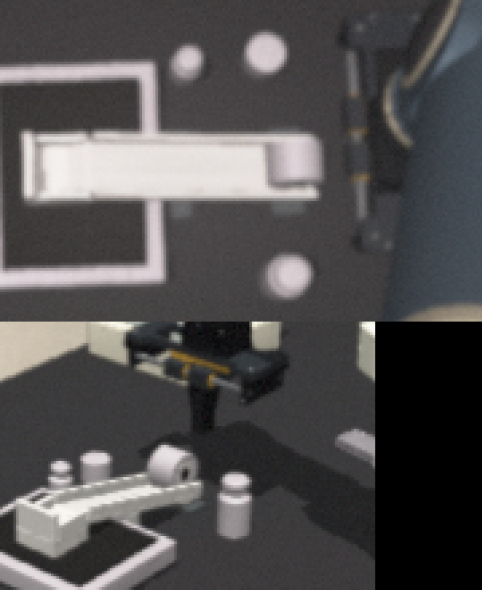

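Call:
{"fn": "carry_out", "kwargs": {"rows": "0 0 -1 0 0 0 -1;0 0 -0.44 0 0 0 -1;0 0.4 0 0 0 0 -1;0 0.4 0 0 0 0 -1;0 0.4 0.05 0 0 0 -1;0 0.4 0.1 0 0 0 -1;0 0.4 0.1 0 0 0 -1;0 0.4 0.1 0 0 0 -1;0 0 0 0 0 0 -1"}}

```text
time_s: 7.52
tcp_pos: [0.5444, -0.1016, 0.2275]
orientation: [[-0.019, 1.0, -0.0], [1.0, 0.019, 0.002], [0.002, -0.0, -1.0]]
force: [-0.7, -0.9, -0.8]
gripper_width: 0.0005
grip_force: 0.3
```

```bash
python3 - <<'E'
from fit import *
s=get_state();print(s['time_s'],s['tcp_pos'],s['force'])
T=imaging.capture('top');S=imaging.capture('side')
for n in('top','side'): print([(r['centre'],r['p']) for r in imaging.tip_of(n,'roller_center')])
a=cv2.resize(T['image'][160:280,290:450],None,fx=4,fy=4,interpolation=3)
b=cv2.resize(S['image'][170:270,270:400],None,fx=4,fy=4,interpolation=3)
w=max(a.shape[1],b.shape[1])
pad=lambda z:cv2.copyMakeBorder(z,0,0,0,w-z.shape[1],0)
cv2.imwrite('pics/c4.png',cv2.resize(np.vstack([pad(a),pad(b)]),None,fx=.67,fy=.67,interpolation=3))
E
```

```text
7.525 [ 0.5443704  -0.10157488  0.22748271] [-0.66990313 -0.86724247 -0.77935131]
[([396.6, 221.1], 0.5)]
[([333.6, 228.6], 0.55)]
```

View pics/c4.png

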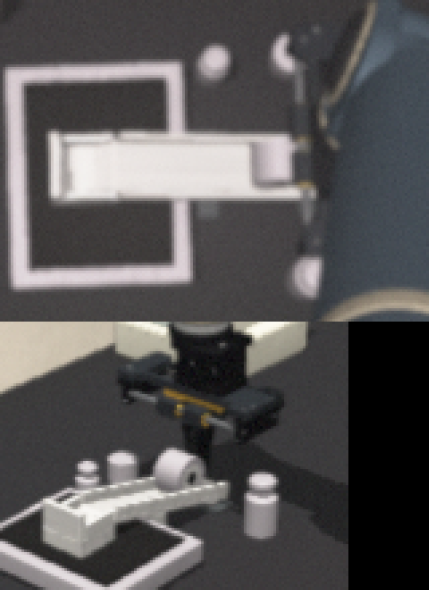

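The roller is rolling ahead of the fingers, square in the gutter. I'll push on.

Call:
{"fn": "carry_out", "kwargs": {"rows": "-0.01 0.45 0.11 0 0 0 -1;-0.01 0.45 0.11 0 0 0 -1;-0.01 0.45 0.11 0 0 0 -1;-0.01 0.45 0.11 0 0 0 -1;-0.01 0.45 0.11 0 0 0 -1;-0.01 0.45 0.11 0 0 0 -1;-0.01 0.45 0.11 0 0 0 -1;-0.01 0.45 0.11 0 0 0 -1;-0.01 0.45 0.11 0 0 0 -1;-0.01 0.4 0.11 0 0 0 -1;-0.01 0.3 0.1 0 0 0 -1;0 0 0 0 0 0 -1"}}

```text
time_s: 9.22
tcp_pos: [0.5415, 0.0167, 0.2575]
orientation: [[-0.019, 1.0, -0.0], [1.0, 0.019, 0.001], [0.001, -0.0, -1.0]]
force: [-0.3, -0.7, -0.4]
gripper_width: 0.0006
grip_force: 0.4
```

Call:
{"fn": "carry_out", "kwargs": {"rows": "0 0.2 0.05 0 0 0 -1;0 0.2 0.05 0 0 0 -1;0 0.2 0.05 0 0 0 -1;0 0.2 0.05 0 0 0 -1;0 0 0 0 0 0 -1"}}

```text
time_s: 9.85
tcp_pos: [0.5416, 0.0364, 0.2625]
orientation: [[-0.018, 1.0, 0.0], [1.0, 0.018, 0.001], [0.001, 0.0, -1.0]]
force: [1.2, -0.4, -0.8]
gripper_width: 0.0005
grip_force: 0.4
```

```bash
python3 - <<'E'
from fit import *
s=get_state();print(s['time_s'],s['tcp_pos'],s['force'])
T=imaging.capture('top');S=imaging.capture('side')
for n in('top','side'): print([(r['centre'],r['p']) for r in imaging.tip_of(n,'roller_center')])
a=cv2.resize(T['image'][160:280,290:450],None,fx=4,fy=4,interpolation=3)
b=cv2.resize(S['image'][170:270,270:400],None,fx=4,fy=4,interpolation=3)
w=max(a.shape[1],b.shape[1])
pad=lambda z:cv2.copyMakeBorder(z,0,0,0,w-z.shape[1],0)
cv2.imwrite('pics/c5.png',cv2.resize(np.vstack([pad(a),pad(b)]),None,fx=.67,fy=.67,interpolation=3))
E
```

```text
9.85 [0.54156676 0.03643014 0.26250782] [ 1.21303559 -0.41477882 -0.84569019]
[([336.5, 217.0], 0.62)]
[([303.7, 230.3], 0.7), ([251.7, 233.6], 0.16)]
```

View pics/c5.png

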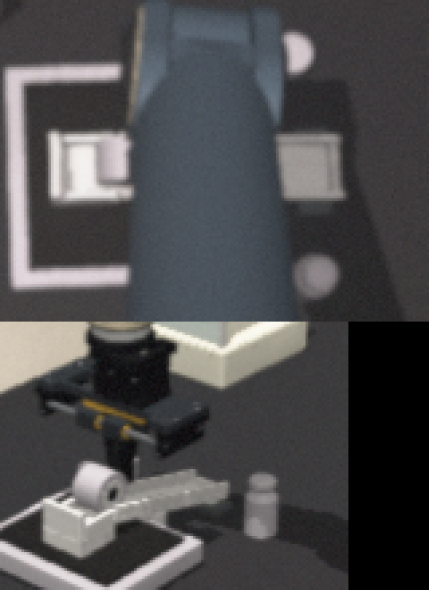

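Call:
{"fn": "carry_out", "kwargs": {"rows": "-0.05 0.2 0.06 0 0 0 -1;-0.05 0.2 0.06 0 0 0 -1;0 0.2 0.06 0 0 0 -1;0 0.2 0 0 0 0 -1;0 0 0 0 0 0 -1;0 0 0 0 0 0 -1"}}

```text
time_s: 10.8
tcp_pos: [0.539, 0.0554, 0.267]
orientation: [[-0.017, 1.0, -0.0], [1.0, 0.017, -0.0], [-0.0, -0.0, -1.0]]
force: [-0.4, -0.2, -0.1]
gripper_width: 0.0003
grip_force: 0.0
```

```bash
python3 - <<'E'
from fit import *
s=get_state();print(s['time_s'],s['tcp_pos'],s['force'])
T=imaging.capture('top');S=imaging.capture('side')
for n in('top','side'): print([(r['centre'],r['p']) for r in imaging.tip_of(n,'roller_center')])
a=cv2.resize(T['image'][160:280,290:450],None,fx=4,fy=4,interpolation=3)
b=cv2.resize(S['image'][170:270,270:400],None,fx=4,fy=4,interpolation=3)
w=max(a.shape[1],b.shape[1])
pad=lambda z:cv2.copyMakeBorder(z,0,0,0,w-z.shape[1],0)
cv2.imwrite('pics/c6.png',cv2.resize(np.vstack([pad(a),pad(b)]),None,fx=.67,fy=.67,interpolation=3))
E
```

```text
10.8 [0.53902351 0.05536379 0.26697526] [-0.4238676  -0.20085832 -0.14703882]
[([323.3, 219.2], 0.51), ([395.2, 183.6], 0.39)]
[([299.0, 235.2], 0.74), ([320.0, 252.1], 0.56)]
```

View pics/c6.png

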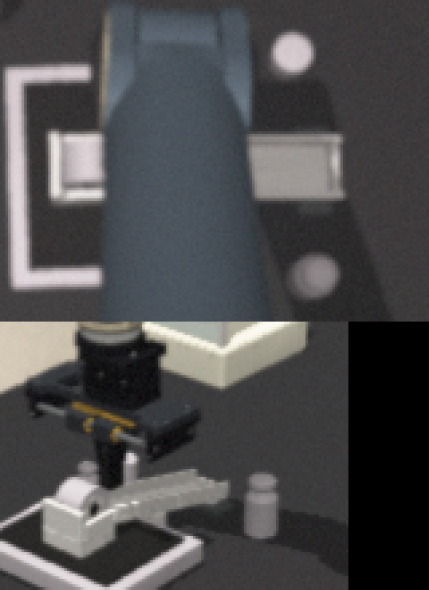

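The roller has dropped past the crest and lies against the stop (top crop 80,165). I'll back off, rise and measure the key.

Call:
{"fn": "carry_out", "kwargs": {"rows": "0 -0.5 0.2 0 0 0 -1;0 -0.3 1 0 0 0 -1;0 0 1 0 0 0 -1;0 0 1 0 0 0 -1;0 0 0 0 0 0 -1"}}

```text
time_s: 11.62
tcp_pos: [0.5396, 0.0342, 0.3491]
orientation: [[-0.016, 1.0, 0.005], [1.0, 0.016, 0.001], [0.001, 0.005, -1.0]]
force: [0.7, -0.5, -0.2]
gripper_width: 0.0006
grip_force: 0.0
```

```bash
python3 - <<'E'
from h import *
s=get_state();print(s['time_s'],s['tcp_pos'])
T=imaging.capture('top');S=imaging.capture('side')
def blob(C,c0,r=13):
    x,y=map(int,c0);g=C['image'][y-r:y+r,x-r:x+r].min(2)
    n,l,st,ce=cv2.connectedComponentsWithStats((g>170).astype(np.uint8))
    return [((ce[i]+[x-r,y-r]).round(2).tolist(),int(st[i,4])) for i in range(1,n)]
for n in('top','side'): print(n,[(r['centre'],r['p']) for r in imaging.tip_of(n,'key_top')])
print(blob(T,(210,226)),blob(S,(230,280)))
for q in blob(T,(210,226)): print(atz(T,q[0],.056),q[1], [ (tri([(T,q[0]),(S,p[0])]),p[1]) for p in blob(S,(230,280))])
a=cv2.resize(T['image'][170:250,170:260],None,fx=4,fy=4,interpolation=3)
b=cv2.resize(S['image'][240:320,180:280],None,fx=4,fy=4,interpolation=3)
cv2.imwrite('pics/k7.png',np.hstack([a,b]))
E
```

```text
11.625 [0.53964819 0.03417957 0.34906811]
top [([105.0, 347.0], 0.69), ([204.4, 394.1], 0.59), ([211.4, 226.8], 0.42)]
side [([340.5, 340.9], 0.68), ([232.1, 366.0], 0.49)]
[([209.06, 225.68], 104)] [([217.0, 267.0], 1), ([231.03, 276.94], 209)]
[0.5385808  0.36803355 0.056     ] 104 [(array([0.55056527, 0.37726525, 0.09375497]), 1), (array([0.53934946, 0.36786716, 0.0684699 ]), 209)]
```

View pics/k7.png

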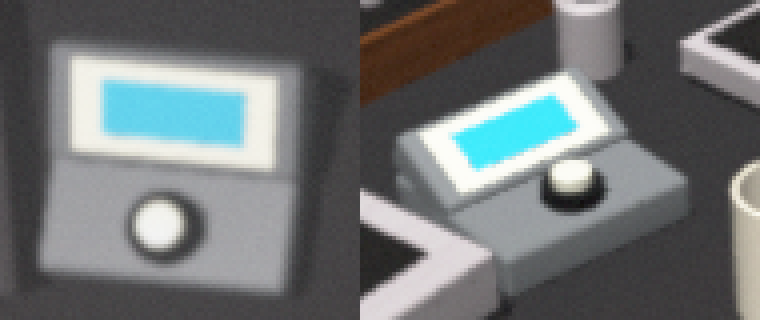

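The grey indicator's key is unobstructed at top (209,226) and side (233,283), so its position is about (0.539, 0.367).

Call:
{"fn": "carry_out", "kwargs": {"rows": "0 1 0 0 0 0 -1;0 1 0 0 0 0 -1;0 1 0 0 0 0 -1;0 1 0 0 0 0 -1;0 1 0 0 0 0 -1;0 1 0 0 0 0 -1;0 1 0 0 0 0 -1;0 1 0 0 0 0 -1;0 1 0 0 0 0 -1;0 1 0 0 0 0 -1;0 1 0 0 0 0 -1;0 1 0 0 0 0 -1"}}

```text
time_s: 13.32
tcp_pos: [0.539, 0.337, 0.3469]
orientation: [[-0.017, 1.0, 0.0], [1.0, 0.017, -0.0], [-0.0, 0.0, -1.0]]
force: [0.8, 0.4, -0.7]
gripper_width: 0.0007
grip_force: 0.0
```

Call:
{"fn": "carry_out", "kwargs": {"rows": "0 1 -1 0 0 0 -1;0 0.3 -1 0 0 0 -1;0 0 -1 0 0 0 -1;0 0 -0.7 0 0 0 -1;0 0 0 0 0 0 -1;0 0 0 0 0 0 -1"}}

```text
time_s: 14.08
tcp_pos: [0.5396, 0.368, 0.2554]
orientation: [[-0.017, 1.0, 0.001], [1.0, 0.017, 0.001], [0.001, 0.001, -1.0]]
force: [-0.2, -0.5, 0.5]
gripper_width: 0.0004
grip_force: 0.0
```

```bash
python3 - <<'E'
from h import *
s=get_state();print(s['time_s'],s['tcp_pos'],s['force'])
T=imaging.capture('top');S=imaging.capture('side')
for n in('top','side'): print([(np.round(r['centre'],1),r['p']) for r in imaging.tip_of(n,'roller_center')])
print('seat',*[[(np.round(r['centre'],1)) for r in imaging.tip_of(n,'seat')] for n in('top','side')])
a=cv2.resize(T['image'][160:280,285:425],None,fx=4,fy=4,interpolation=3)
b=cv2.resize(S['image'][190:310,180:240],None,fx=4,fy=4,interpolation=3)
cv2.imwrite('pics/k8.png',np.hstack([a,b]))
E
```

```text
14.075 [0.5395706  0.36804024 0.25543298] [-0.22554139 -0.51011017  0.50390034]
[(array([326.5, 218.1]), 0.96), (array([321.5, 219.2]), 0.28)]
[(array([300.4, 234.4]), 0.51)]
seat [array([325. , 217.6]), array([413. , 219.4])] [array([300. , 235.2])]
```

View pics/k8.png

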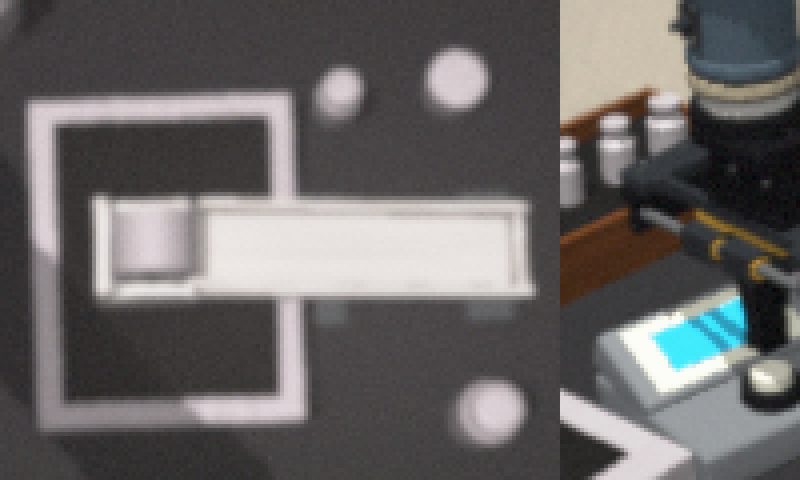

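The roller rests in the cradle against the stop (crop 152,240), and the bystanders are unmoved. The fingertip is right above the grey key, so I'll press.

Call:
{"fn": "carry_out", "kwargs": {"rows": "0 0 -0.6 0 0 0 -1;0 0 -0.1 0 0 0 -1;0 0 -0.1 0 0 0 -1;0 0 -0.1 0 0 0 -1;0 0 0 0 0 0 -1"}}

```text
time_s: 15.0
tcp_pos: [0.5388, 0.3677, 0.2327]
orientation: [[-0.017, 1.0, -0.001], [1.0, 0.017, -0.0], [-0.0, -0.001, -1.0]]
force: [-3.5, -1.8, 6.6]
gripper_width: 0.0005
grip_force: 3.5
```

Call:
{"fn": "carry_out", "kwargs": {"rows": "0 0 -0.05 0 0 0 -1;0 0 0 0 0 0 -1"}}

```text
time_s: 15.25
tcp_pos: [0.5388, 0.3676, 0.2325]
orientation: [[-0.017, 1.0, -0.002], [1.0, 0.017, 0.0], [0.0, -0.002, -1.0]]
force: [-5.1, -2.8, 13.2]
gripper_width: 0.0006
grip_force: 6.6
```

Call:
{"fn": "carry_out", "kwargs": {"rows": "0 0 -0.05 0 0 0 -1;0 0 0 0 0 0 -1"}}

```text
time_s: 15.5
tcp_pos: [0.5389, 0.3676, 0.2324]
orientation: [[-0.017, 1.0, -0.002], [1.0, 0.017, 0.001], [0.001, -0.002, -1.0]]
force: [-6.4, -3.3, 19.4]
gripper_width: 0.0005
grip_force: 9.7
```

```bash
python3 - <<'E'
from h import *
S=imaging.capture('side')
cv2.imwrite('pics/k9.png',cv2.resize(S['image'][240:320,180:280],None,fx=6,fy=6,interpolation=3))
E
```

```text
(no output)
```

View pics/k9.png

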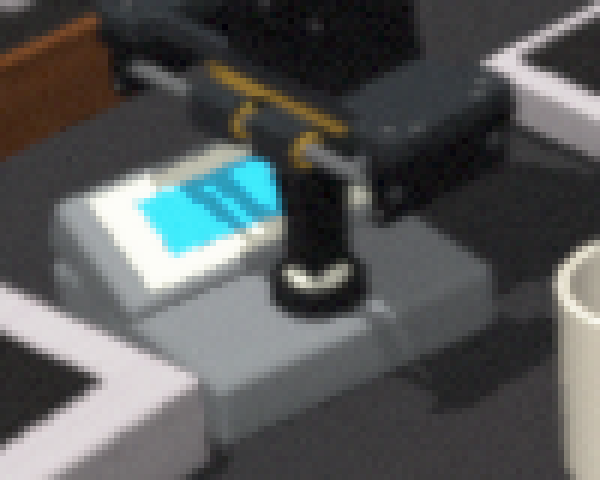

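The fingers sit centred on the key, which is down on its hard stop (picture 318,280; 19 N). I'll let go.

Call:
{"fn": "carry_out", "kwargs": {"rows": "0 0 0.4 0 0 0 -1;0 0 1 0 0 0 -1;0 0 1 0 0 0 -1;0 0 1 0 0 0 -1;0 0 0 0 0 0 -1;0 0 0 0 0 0 -1"}}

```text
time_s: 16.3
tcp_pos: [0.5387, 0.3678, 0.3136]
orientation: [[-0.017, 1.0, -0.001], [1.0, 0.017, -0.001], [-0.001, -0.001, -1.0]]
force: [-1.2, -0.5, 0.2]
gripper_width: 0.0009
grip_force: 0.0
```

```bash
python3 - <<'E'
from h import *
s=get_state();print(s['tcp_pos'],s['force'])
T=imaging.capture('top');print(imaging.tip_of('top','roller_center')[0])
print(order.finish_job())
E
```

```text
[0.53873982 0.36781444 0.31355927] [-1.23794079 -0.48141086  0.24048497]
{'centre': [321.6, 222.0], 'p': 0.84}
the job is handed in; nothing more can be done
None
```

The roller rests in the cradle against the end stop, the grey indicator's key was pressed down to its hard stop and released, and the job was handed in at about 16 s; no verdict was returned.

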